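Turn a specimen plate over against the tray's sloping wall

TASK

The specimen plate lies label side down in the dissecting tray. With the fingertips, push it flat along the tray against the high sloping end wall until it tips up and is left leaning there by itself, then push its upper edge back from behind the wall so that it topples and ends lying flat on the tray floor, label side up. The plate is only to be pushed, never picked up, and leave the jar, the vial and the loose cap beside the tray alone.

Things in the scene. Friction and masses are not known exactly. Their poses are not given: they have to be found in the camera images.
- tray: Fixed steel dissecting tray, black rubber floor, 220 mm wide (y -110 to 110). Origin on the work surface; its level +x points to the high sloping end wall. Floor 4 mm above the work surface, x -171 to 45 mm; the other three sides have rims 10 mm high, 4 mm thick. The tray is turned up to 1.5 rad either way. The rubber grips the plate (friction about 0.85); the steel is slippery (0.3).
- wall_foot (a point): Middle of the line where floor and sloping wall meet (tray frame x 45, y 0, z 4 mm). The wall rises at 45 degrees for 15 mm, then at 68 degrees. A plate pushed home has its lower edge on this line and leans, stably, at about 60 degrees from level, about 35 mm of it standing out beyond the wall's top edge.
- wall_top (a point): Middle of the rounded top edge of the sloping wall (tray frame x 79.5, y 0, z 61 mm). The back of the wall is 3 mm farther in x; nothing stands behind it for 80 mm.
- plate: Loose rigid white acrylic plate, 100 mm (its x, roughly along the tray's) x 90 mm (y) x 8 mm, about 85 g. Origin at its centre, half-way through. Its z points out of the plain face, away from the face with the brown paper label: up at the start, down at the end. Starts 5 to 45 mm short of the wall's foot, up to 0.25 rad from square.
- rear_edge (a point): Middle of the plate's rear edge (plate frame x = -50 mm, half-way through the 8 mm thickness): the edge away from the wall at the start, which is pushed; it becomes the lower edge when the plate leans on the wall.
- jar: Bystander: standing glass jar with a black cap, 60 mm across, 85 mm tall, beside the tray; origin at the centre of its underside.
- vial: Bystander: standing small glass vial with a white cap, 28 mm across, 55 mm tall, beside the tray; origin at the centre of its underside.
- cap: Bystander: loose black jar cap lying beside the tray, 52 mm across, 16 mm high; origin at the centre of its underside.
There are look-alikes about, which are no part of the job. Leave any blue, green or yellow look-alike of the plate alone.

How it is judged (in metres and radians):
On the way:
1. the plate is tipped up (more than 45 degrees, plain face upward) and left leaning by itself against the sloping wall, its lower edge in the tray and no finger touching it (angle between plate's own z axis and vertical between 0.785 and 1.4 rad and contact force between plate and tray above 0.2 N and contact force between plate and the fingers below 0.02 N and linear speed of plate below 0.05 m/s and x of plate in the frame of tray between 0.03 and 0.09 m and y of plate in the frame of tray between -0.08 and 0.08 m), for 0.2 s.
At the end, for the whole second after the job is handed in: The plate lies at rest, label side up, flat on the rubber floor inside the tray (within 5 degrees of level, its centre 6 to 10.5 mm above the work surface) (angle between plate's own z axis and vertical above 3.05 rad and height (world z) of plate between 0.006 and 0.0105 m and x of plate in the frame of tray between -0.15 and 0.05 m and y of plate in the frame of tray between -0.085 and 0.085 m and linear speed of plate below 0.02 m/s and angular speed of plate below 0.1 rad/s); the robot touches nothing.
It fails at once if the plate is lifted or carried (its centre more than 70 mm, or its rear edge more than 40 mm, above the work surface) (height (world z) of plate above 0.07 m or height (world z) of rear_edge above 0.04 m).
It fails at once if a bystander is disturbed (moved more than 15 mm or tipped) (distance of any of jar, vial, cap from where it was at the start of the episode above 0.015 m or angle between any of jar, vial, cap's own z axis and vertical above 0.35 rad).
It also fails if it takes over 51 s, if anything falls off the work surface, if the arm or the gripper's body presses on something with over 40 N, if the wrist force passes 120 N, or if a joint passes its speed limit or range.

ROBOT

A 6-joint arm with a two-finger parallel gripper is mounted at the origin on the work surface. World frame = base frame: x ahead of the robot, y to its left, z up, the work surface at z = 0. Lengths are in m, angles in degrees, forces in N, time in s.
With the tool pointing down it reaches from about 0.4 to 0.825 m from the base axis. Payload 7 kg.
Tool frame: the origin (TCP) lies midway between the tips of the shut fingers; the grasp point (between the pads) lies 19 mm behind it; z points along the fingers, y is the line along which they close (so a half turn about z gives the same grasp; the last joint's range is limited). The gripper opens to 88 mm and grips with 3 to 60 N. Pads are 19 mm wide; open, the fingers measure 130 mm over their backs; the gripper's body (78 mm by 193 mm) begins 47 mm behind the grasp point.
Start: joints at [-49.154, 20.546, 0.682, 0, -70.136, -16.507], TCP at [0.278, -0.615, 0.227] pointing down, gripper open.
Joint ranges: [-176.03, 176.03], [-82.01, 121.73], [-58.28, 71.71], [-173.87, 95.51], [-174.79, -0.11], [-173.66, 173.66]. Speed limits (degrees/s): [136.94, 136.94, 172.46, 180, 180, 180].

INTERFACE

Orientations are given as [roll, pitch, yaw] about the fixed x, y, z axes, in that order (R = Rz(yaw) Ry(pitch) Rx(roll)).
In Python, from plant import ctrl gives the robot as it stands.
- The arm moves only by the tool arm_command, never from a script. Its argument "steps" is a list of rows, each an object with "translation": the shift along the tool's x, y, z in mm, a list of three; "rotation": the turn, a rotation vector about the tool's x, y, z in units of 5 degrees (1.0 is 5 degrees), a list of three; "claw": the finger opening in mm, from 0 to 87.6. In form: [{"translation": [x, y, z], "rotation": [rx, ry, rz], "claw": claw}, ...]. A call has 1 to 5 rows; each row is the pose to reach, as a shift and turn from the pose commanded when the call began, along the tool's axes at that moment; what a row does not reach only later rows make up. A row lasts 1/10 s, in which the tool goes at most 50 mm and 8.59 degrees, less where a joint would pass 70% of its speed; a pose out of reach is approached as far as the arm can. A call with a gripper value outside its range is refused whole. The fingers move at their own pace and stop on an object; the grip force is fixed at half the most. Time passes only in rows, so rows that repeat a pose let the fingers close. It gives the time, the measured TCP pose, the force, the opening and the grip force at its end, in the units of the state.
- ctrl.get_obs(): the state, without advancing time (a new reading comes with each control period).
- ctrl.snapshot(name): name is "scene" or "top"; returns (picture, depth): 384x512x3 uint8, red, green, blue; 384x512 float32, m along the optical axis (not along the pixel's ray), 0 where there is no reading.
- ctrl.calibration(name): a dict with "vertical_fov" (degrees; the focal length in pixels is half the picture's height over the tangent of half this angle, whatever the lens; pixels are square), "cx", "cy" (the principal point, pixels), "rvec" (rotation vector, rad) and "tvec" (3), from world to camera coordinates, as OpenCV has them. Camera axes: x right, y down, z forward; pixel columns grow to the right and rows downward; lengths in m; the calibration is good to about 2 mm. A picture is of the moment at which its call begins. calibration takes no time and is no camera call.
- ctrl.close_job(): hands the job in; it is judged then, once.
The state is a dict: "clock": time; "joint_pos": joint angles; "qvel": joint speeds; "tau": joint torques, N m; "tool_pos": TCP position; "orientation": TCP orientation; "force": force on the tool from outside, world axes, zero at the start; "moment": the same for the moment, N m; "opening": finger opening in m; "gripper_force": force on a finger pad.
Only numpy, scipy, OpenCV 4.12 (cv2) and the standard library are available. Lean on these libraries where they do the work, as an engineer would, in place of code of your own. Each camera call takes 0.05 s, during which the arm holds its last target. There are 200 camera calls.

## Working session

There is one attempt and no reset: what is moved stays moved. The work goes in short steps, Python scripts to look and compute and a tool call to move; the robot and the scene stay as the last step left them, time stands still between calls to the robot, and variables do not carry over. Pictures are saved under pics/ and viewed, at most 10 in all, crops included, and the job is handed in when it is done.

Besides the shell and the picture viewer there is one more tool, called after "Call:" by a JSON object that holds its "method" and its "body", one argument or row to a line. arm_command: Moves the arm, as the interface text tells. Its arguments: {"type":"object","properties":{"steps":{"type":"array"}},"required":["steps"]}

```bash
ls; mkdir -p pics
cat > h.py <<'E'
import numpy as np, cv2
from scipy.spatial.transform import Rotation as R
from plant import ctrl
def snap(n):
    p,d=ctrl.snapshot(n); c=ctrl.calibration(n)
    f=p.shape[0]/2/np.tan(np.radians(c["vertical_fov"])/2)
    M=cv2.Rodrigues(np.array(c["rvec"],float))[0]; t=np.array(c["tvec"],float).ravel()
    v,u=np.mgrid[:p.shape[0],:p.shape[1]]
    X=np.dstack([(u-c["cx"])/f*d,(v-c["cy"])/f*d,d])
    W=(X-t)@M; W[d==0]=np.nan
    return p,d,W
E
python3 - <<'E'
from h import *
for n in("top","scene"):
    p,d,W=snap(n); np.savez(n,p=p,W=W)
    cv2.imwrite(f"pics/{n}0.png",p[:,:,::-1]); print({k:np.round(v,3) if not isinstance(v,str) else v for k,v in ctrl.calibration(n).items()})
print(ctrl.get_obs())
E
```

```text
pics
{'vertical_fov': np.float64(57.456), 'cx': np.float64(252.707), 'cy': np.float64(194.482), 'rvec': array([ 2.117, -2.143,  0.157]), 'tvec': array([0.008, 0.601, 0.741])}
{'vertical_fov': np.float64(47.826), 'cx': np.float64(256.161), 'cy': np.float64(192.36), 'rvec': array([ 0.903,  2.428, -1.132]), 'tvec': array([ 0.447, -0.185,  1.299])}
{'clock': 0.1, 'joint_pos': array([-4.91557918e+01,  2.05860243e+01,  6.39639508e-01, -1.71144660e-02,
       -7.01352001e+01, -1.65072271e+01]), 'qvel': array([ 0.02299444, -0.16802293,  0.16765201,  0.02347765,  0.04096796,
        0.0880376 ]), 'tau': array([-3.07505288e-03, -5.84162629e+01,  2.93753797e+01,  7.01547593e+00,
        1.02200807e-02, -3.02482033e-05]), 'tool_pos': array([ 0.27797096, -0.61463833,  0.22573776]), 'orientation': array([ 1.79917206e+02, -7.75672680e-03, -1.55668840e+02]), 'force': array([ 0.66109673, -0.02044166,  0.21035906]), 'moment': array([-0.01080786, -0.05140772, -0.01152122]), 'gripper_force': 0.0, 'opening': 0.08757568872212099}
```

View pics/top0.png

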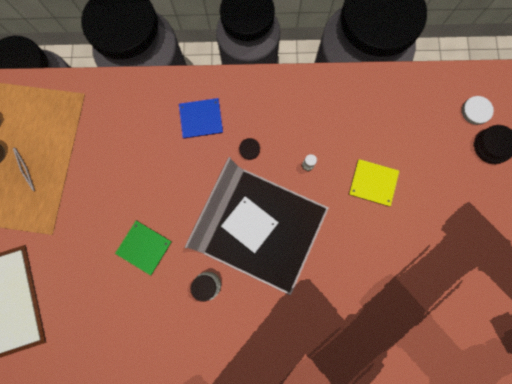

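View pics/scene0.png

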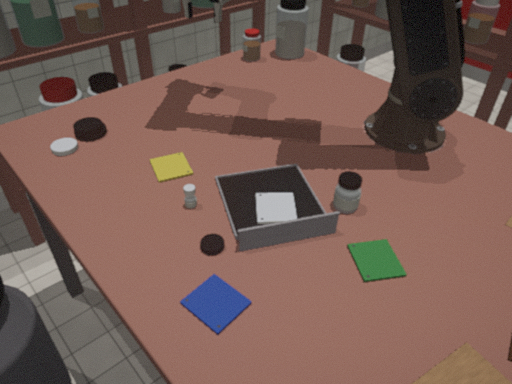

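The top view shows the white plate at about (250,224) in the tray. The high wall runs from (232,162) to (195,250), the jar is at (205,287), the vial at (310,162) and the cap at (249,149). The blue, green and yellow look-alikes lie outside the tray, so the white plate is the one meant.

Run:
```python
from h import *
z=np.load("top.npz");p=z["p"].astype(int);W=z["W"]
def at(u,v): return np.round(np.nanmedian(W[v-1:v+2,u-1:u+2].reshape(-1,3),0),4)
for n,u,v in[("cap",249,149),("vial",311,160),("jar",204,287),("rimR",325,209),("rimB",291,290),("floor",290,240),("green",145,248),("blue",200,118),("wall",215,210)]:print(n,at(u,v))
m=((p.min(2)>150)&(W[:,:,2]<.03)).astype(np.uint8); m[:190]=0;m[260:]=0;m[:,:200]=0;m[:,300:]=0
P=W[m>0];print("plate",m.sum(),P.mean(0),np.median(P[:,2]))
r=cv2.minAreaRect((P[:,:2]*1000).astype(np.float32));print(r);print(cv2.boxPoints(r))
# dark floor
f=((p.max(2)<45)&(abs(W[:,:,2]-.004)<.006)).astype(np.uint8);f[:165]=0;f[292:]=0;f[:,:200]=0;f[:,330:]=0
f|=m; k,l,s,_=cv2.connectedComponentsWithStats(f);i=1+s[1:,4].argmax()
F=W[l==i];r=cv2.minAreaRect((F[:,:2]*1000).astype(np.float32));print("floor",r,np.median(F[:,2]));print(cv2.boxPoints(r))
# wall top
T=W[155:260,180:250].reshape(-1,3);T=T[(T[:,2]>.056)&(T[:,2]<.066)];print("top",len(T),T.mean(0));
r=cv2.minAreaRect((T[:,:2]*1000).astype(np.float32));print(r);print(cv2.boxPoints(r))
cv2.imwrite("pics/c.png",cv2.resize(z["p"][150:300,180:335,::-1],None,fx=4,fy=4,interpolation=2))
```

```text
cap [0.7175 0.0089 0.0144]
vial [ 0.6776 -0.1325  0.0544]
jar [0.4029 0.1032 0.0835]
rimR [ 0.5717 -0.1686  0.0062]
rimB [ 0.3872 -0.083   0.0085]
floor [ 0.4998 -0.0846  0.0029]
green [0.4851 0.2536 0.0071]
blue [0.8014 0.1295 0.0067]
wall [0.5701 0.0888 0.0232]
plate 1604 [0.53741711 0.00999948 0.01062238] 0.010631644205743964
((538.0249633789062, 10.07037353515625), (98.84318542480469, 88.89027404785156), 50.92985534667969)
[[ 4.7236984e+02 -2.8681564e-01]
 [ 5.4138208e+02 -5.6311806e+01]
 [ 6.0368005e+02  2.0427563e+01]
 [ 5.3466785e+02  7.6452553e+01]]
floor ((523.85888671875, -28.228851318359375), (210.29666137695312, 207.22244262695312), 64.4435043334961) 0.0027048062668794427
[[ 385.02386   -78.39154 ]
 [ 571.97174  -167.78748 ]
 [ 662.6939     21.933838]
 [ 475.74603   111.32977 ]]
top 314 [0.5823327  0.10211309 0.05890982]
((585.4117431640625, 100.4432144165039), (8.166604042053223, 222.07748413085938), 64.22176361083984)
[[483.64734  145.05582 ]
 [683.62463   48.47673 ]
 [687.17615   55.830612]
 [487.19885  152.4097  ]]
```

View pics/c.png

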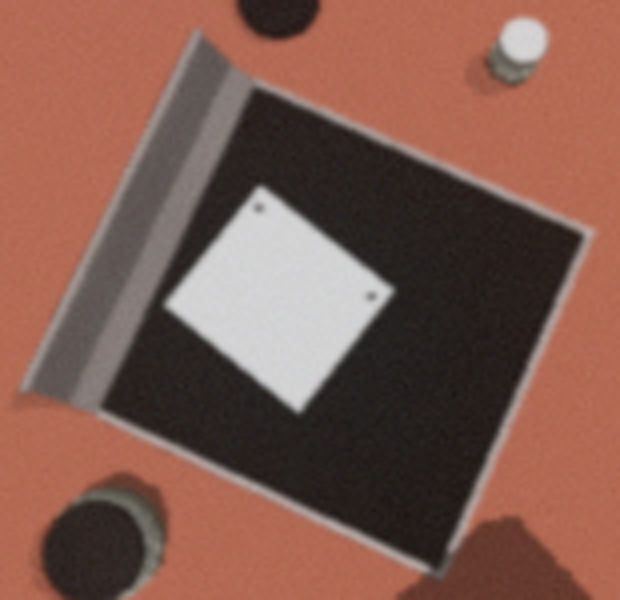

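The tray and plate poses agree with the given sizes. The tray origin is about (551,29) mm with yaw 64.4°, and the plate sits in the tray frame at x -22, y 4, turned -13.5°. Setting out for a point above the plate's rear edge.

Call:
{"method": "arm_command", "body": {
  "steps": [
    {"translation":[-427,429,60],"rotation":[0,0,-5.3],"claw":40},
    {"translation":[-427,429,60],"rotation":[0,0,-5.3],"claw":40},
    {"translation":[-427,429,60],"rotation":[0,0,-5.3],"claw":40},
    {"translation":[-427,429,60],"rotation":[0,0,-5.3],"claw":40},
    {"translation":[-427,429,60],"rotation":[0,0,-5.3],"claw":40}
  ]
}}

```text
clock: 0.6
tool_pos: [0.3655, -0.3801, 0.2014]
orientation: [180.0, 0.0, -129.1]
force: [1.8, 0.8, 0.5]
opening: 0.0531
gripper_force: 0.0
```

```bash
cat >> h.py <<'E'
O=np.array([.5511,.0286]); TY=64.4
def tray(P):
    P=np.atleast_2d(P).astype(float).copy(); c,s=np.cos(np.radians(TY)),np.sin(np.radians(TY))
    q=P[:,:2]-O; P[:,0]=q@[c,s]; P[:,1]=q@[-s,c]; return P
def go(x,y,z,yaw=0):
    "tray-frame mm target, yaw deg rel. tray -> tool-frame shift mm, rot units"
    o=ctrl.get_obs(); c,s=np.cos(np.radians(TY)),np.sin(np.radians(TY))
    w=np.array([O[0]*1000+c*x-s*y,O[1]*1000+s*x+c*y,z])
    A=R.from_euler("xyz",o["orientation"],degrees=True)
    B=R.from_euler("xyz",[180,0,TY+yaw-180],degrees=True)
    print("tray tcp",np.round(tray(o["tool_pos"])[0]*1000,1),"ori",np.round(o["orientation"],1),"F",np.round(o["force"],1),"t",round(o["clock"],2))
    print("->",np.round(A.inv().apply(w-np.array(o["tool_pos"])*1000),1),np.round(np.degrees((A.inv()*B).as_rotvec())/5,2))
E
python3 -c "
from h import *
go(-86,19,100,-13.5)"
```

```text
tray tcp [-448.8   -9.2  201.4] ori [ 180.     0.  -129.1] F [1.8 0.8 0.5] t 0.6
-> [-346.1  112.3  101.5] [ 0.    0.   -0.01]
```

Call:
{"method": "arm_command", "body": {
  "steps": [
    {"translation":[-337,112,100],"rotation":[0,0,0],"claw":40},
    {"translation":[-337,112,100],"rotation":[0,0,0],"claw":40},
    {"translation":[-337,112,100],"rotation":[0,0,0],"claw":40},
    {"translation":[-337,112,100],"rotation":[0,0,0],"claw":40},
    {"translation":[-337,112,100],"rotation":[0,0,0],"claw":40}
  ]
}}

```text
clock: 1.1
tool_pos: [0.4509, -0.1551, 0.1338]
orientation: [-180.0, 0.0, -129.2]
force: [1.7, 0.4, -0.6]
opening: 0.0401
gripper_force: 0.0
```

```bash
python3 -c "
from h import *
go(-95,21,40,-13.5)"
```

```text
tray tcp [-208.9   11.   133.8] ori [-180.     0.  -129.2] F [ 1.7  0.4 -0.6] t 1.1
-> [-108.4   36.5   93.8] [-0.    0.   -0.01]
```

Call:
{"method": "arm_command", "body": {
  "steps": [
    {"translation":[-108,37,60],"rotation":[0,0,0],"claw":40},
    {"translation":[-108,37,60],"rotation":[0,0,0],"claw":40},
    {"translation":[-108,37,60],"rotation":[0,0,0],"claw":40},
    {"translation":[-108,37,94],"rotation":[0,0,0],"claw":40},
    {"translation":[-108,37,94],"rotation":[0,0,0],"claw":40}
  ]
}}

```text
clock: 1.6
tool_pos: [0.4874, -0.0497, 0.0367]
orientation: [179.7, -0.3, -129.1]
force: [-0.1, 0.4, -0.8]
opening: 0.0403
gripper_force: 0.0
```

Run:
```python
from h import *
p,d,W=snap("scene"); cv2.imwrite("pics/s1.png",cv2.resize(p[100:300,150:417,::-1],None,fx=3,fy=3,interpolation=2))
go(-95,21,6,-13.5)
```

```text
tray tcp [-98.1  22.5  38.6] ori [ 179.8   -0.2 -129.1] F [-0.4 -0.5  0.9] t 1.65
-> [-3.5 -0.9 32.6] [ 0.04 -0.05 -0.01]
```

View pics/s1.png

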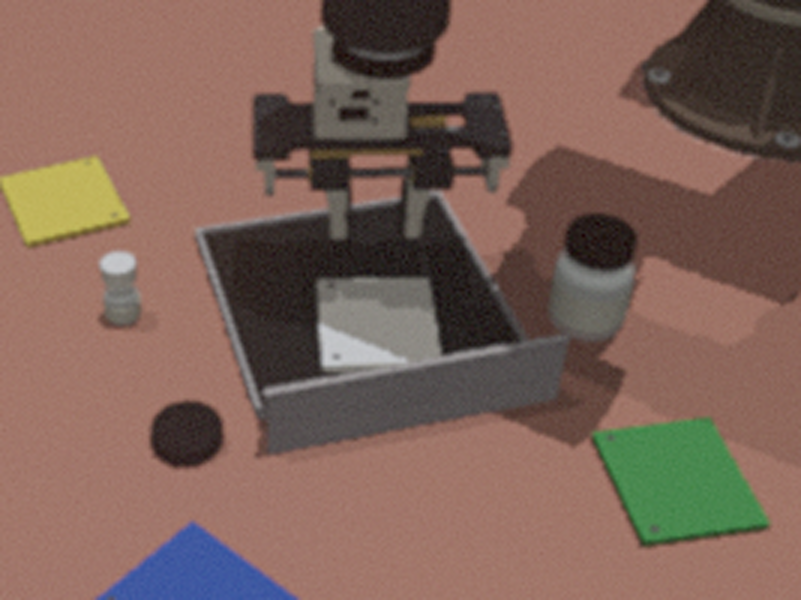

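The picture shows both fingertips, about (340,235) and (412,235), over the black floor behind the plate's rear edge, clear of the jar and vial. Lowering now.

Call:
{"method": "arm_command", "body": {
  "steps": [
    {"translation":[0,0,20],"rotation":[0,0,0],"claw":40},
    {"translation":[0,0,28],"rotation":[0,0,0],"claw":40},
    {"translation":[0,0,32],"rotation":[0,0,0],"claw":40},
    {"translation":[0,0,33],"rotation":[0,0,0],"claw":40},
    {"translation":[0,0,33],"rotation":[0,0,0],"claw":40}
  ]
}}

```text
clock: 2.15
tool_pos: [0.4907, -0.0501, 0.0078]
orientation: [-180.0, 0.0, -129.2]
force: [0.5, 0.6, -0.3]
opening: 0.0403
gripper_force: 0.0
```

```bash
python3 -c "
from h import *
go(-75,16.5,5.7,-7)
go(-60,12,5.7,0)"
```

```text
tray tcp [-97.1  20.5   7.8] ori [-180.     0.  -129.2] F [ 0.5  0.6 -0.3] t 2.15
-> [-22.4   1.3   2.1] [-0.01  0.01 -1.32]
tray tcp [-97.1  20.5   7.8] ori [-180.     0.  -129.2] F [ 0.5  0.6 -0.3] t 2.15
-> [-38.    0.4   2.2] [-0.01  0.01 -2.72]
```

Call:
{"method": "arm_command", "body": {
  "steps": [
    {"translation":[-8,0,1.2],"rotation":[0,0,0],"claw":40},
    {"translation":[-16,0,1.2],"rotation":[0,0,-0.5],"claw":40},
    {"translation":[-23,0,1.2],"rotation":[0,0,-1.2],"claw":40},
    {"translation":[-30,0,1.2],"rotation":[0,0,-2.0],"claw":40},
    {"translation":[-38,0,1.2],"rotation":[0,0,-2.7],"claw":40}
  ]
}}

```text
clock: 2.65
tool_pos: [0.5148, -0.02, 0.0063]
orientation: [-180.0, 0.0, -115.5]
force: [0.4, -2.2, 0.0]
opening: 0.0402
gripper_force: 0.6
```

```bash
cat >> h.py <<'E'
def plate():
    p,d,W=snap("top"); T=tray(W.reshape(-1,3)); c=p.reshape(-1,3).astype(int)
    k=(c.min(1)>75)&(np.ptp(c,axis=1)<25)&(abs(T[:,1])<.1)&(T[:,0]>-.16)&(T[:,0]<.12)&(T[:,2]>.007)&(T[:,2]<.11)
    k&=(T[:,0]<.03)&(T[:,2]<.016)
    r=cv2.minAreaRect((T[k,:2]*1000).astype(np.float32)); print("plate tray",k.sum(),np.round(r[0],1),np.round(r[1],1),round(r[2],1)); return p,W
E
python3 - <<'E'
from h import *
p,W=plate();cv2.imwrite("pics/t2.png",cv2.resize(p[140:310,170:345,::-1],None,fx=3.4,fy=3.4,interpolation=2))
go(-30,12,5.7,0)
E
```

```text
plate tray 0 [0. 0.] [0. 0.] 0.0
tray tcp [-58.3  11.    6.5] ori [-179.9    0.  -115.3] F [2.  1.7 0.6] t 2.7
-> [-28.3   0.8   0.8] [-0.01  0.01  0.07]
```

View pics/t2.png

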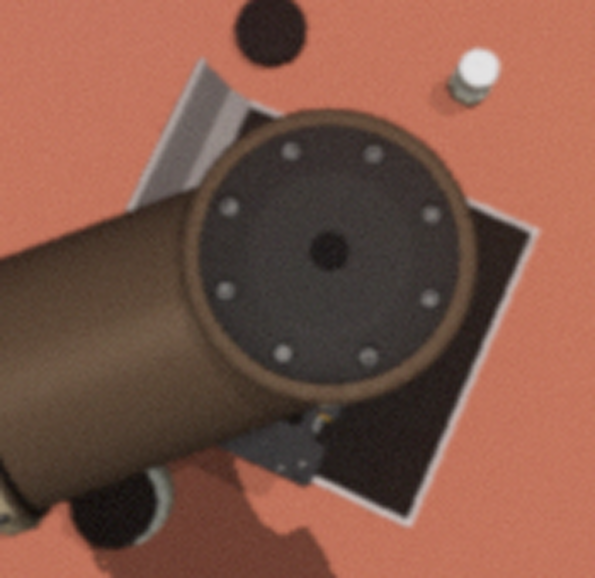

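The arm hides the plate from the top camera, so I'll watch it with the scene camera. Continuing the push.

Call:
{"method": "arm_command", "body": {
  "steps": [
    {"translation":[-6,0,0.6],"rotation":[0,0,0],"claw":40},
    {"translation":[-12,0,0.6],"rotation":[0,0,0],"claw":40},
    {"translation":[-18,0,0.6],"rotation":[0,0,0],"claw":40},
    {"translation":[-24,0,0.6],"rotation":[0,0,0],"claw":40},
    {"translation":[-30,0,0.6],"rotation":[0,0,0],"claw":40}
  ]
}}

```text
clock: 3.2
tool_pos: [0.5276, 0.0072, 0.0053]
orientation: [-180.0, 0.0, -115.7]
force: [0.4, -0.1, -0.9]
opening: 0.0399
gripper_force: 0.5
```

Run:
```python
from h import *
p,d,W=snap("scene");cv2.imwrite("pics/s3.png",cv2.resize(p[120:280,180:393,::-1],None,fx=3.6,fy=3.6,interpolation=2))
go(10,12,5.7,0)
```

```text
tray tcp [-28.5  11.5   5.5] ori [-180.     0.  -115.7] F [0.3 0.6 0.2] t 3.25
-> [-38.5   0.5  -0.2] [-0.01  0.01 -0.01]
```

View pics/s3.png

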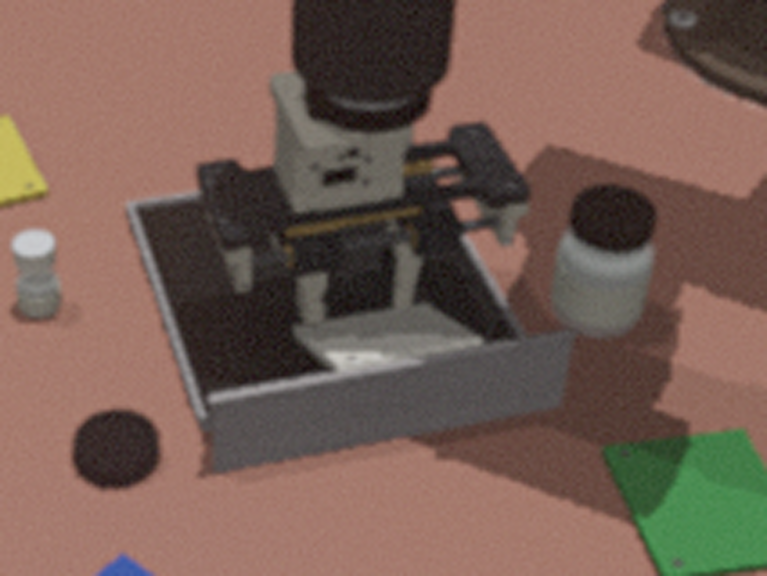

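The plate is square to the wall, with its front edge starting up the slope and its rear edge, about (295,330) to (425,305), on both fingers. Pushing on.

Call:
{"method": "arm_command", "body": {
  "steps": [
    {"translation":[-5,0,0],"rotation":[0,0,0],"claw":40},
    {"translation":[-10,0,0],"rotation":[0,0,0],"claw":40},
    {"translation":[-15,0,0],"rotation":[0,0,0],"claw":40},
    {"translation":[-20,0,0],"rotation":[0,0,0],"claw":40},
    {"translation":[-25,0,0],"rotation":[0,0,0],"claw":40}
  ]
}}

```text
clock: 3.75
tool_pos: [0.5384, 0.0296, 0.0054]
orientation: [-180.0, 0.0, -115.7]
force: [-0.6, -1.4, -0.1]
opening: 0.0397
gripper_force: 0.3
```

Call:
{"method": "arm_command", "body": {
  "steps": [
    {"translation":[-4,0,0],"rotation":[0,0,0],"claw":40},
    {"translation":[-8,0,0],"rotation":[0,0,0],"claw":40},
    {"translation":[-12,0,0],"rotation":[0,0,0],"claw":40},
    {"translation":[-15,0,0],"rotation":[0,0,0],"claw":40},
    {"translation":[-15,0,0],"rotation":[0,0,0],"claw":40}
  ]
}}

```text
clock: 4.25
tool_pos: [0.5449, 0.0431, 0.0054]
orientation: [-180.0, 0.0, -115.6]
force: [0.3, -0.1, 0.0]
opening: 0.04
gripper_force: 0.0
```

Run:
```python
from h import *
p,d,W=snap("scene");cv2.imwrite("pics/s4.png",cv2.resize(p[120:280,180:393,::-1],None,fx=3.6,fy=3.6,interpolation=2))
go(28,12,5.7,0)
```

```text
tray tcp [10.1 11.9  5.4] ori [-180.     0.  -115.7] F [-0.   0.7  0.7] t 4.3
-> [-17.9   0.1  -0.3] [-0.    0.   -0.01]
```

View pics/s4.png

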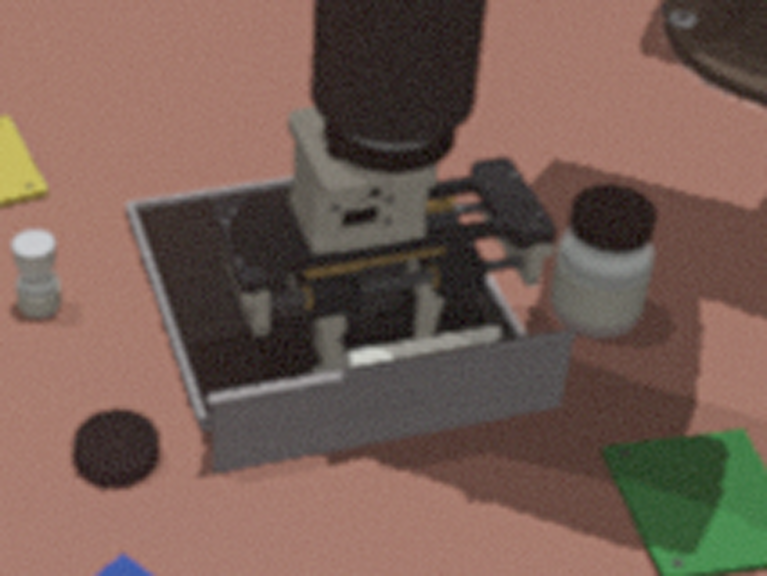

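The plate is tilted, its upper edge from about (345,365) to (500,335) reaching the wall's top, and both fingers still behind it. Pushing home.

Call:
{"method": "arm_command", "body": {
  "steps": [
    {"translation":[-3,0,0],"rotation":[0,0,0],"claw":40},
    {"translation":[-6,0,0],"rotation":[0,0,0],"claw":40},
    {"translation":[-9,0,0],"rotation":[0,0,0],"claw":40},
    {"translation":[-12,0,0],"rotation":[0,0,0],"claw":40},
    {"translation":[-12,0,0],"rotation":[0,0,0],"claw":40}
  ]
}}

```text
clock: 4.8
tool_pos: [0.5501, 0.0539, 0.0054]
orientation: [-180.0, 0.0, -115.6]
force: [-0.4, 0.9, 1.0]
opening: 0.0402
gripper_force: 0.0
```

Run:
```python
from h import *
p,d,W=snap("scene");cv2.imwrite("pics/s5.png",cv2.resize(p[120:280,180:393,::-1],None,fx=3.6,fy=3.6,interpolation=2))
T=tray(W.reshape(-1,3))*1000;c=p.reshape(-1,3).astype(int)
k=(c.min(1)>75)&(np.ptp(c,axis=1)<40)&(T[:,0]>60)&(T[:,0]<130)&(abs(T[:,1])<90)&(T[:,2]>66)&(T[:,2]<125)
Q=T[k];print(k.sum(),Q.min(0),Q.max(0),np.median(Q,0)) if k.sum() else print(0)
go(28,12,5.7,0)
```

```text
273 [ 60.19129945 -84.70801849  66.15618365] [ 94.99799294  89.72013129 104.54088335] [89.54312446 -0.2243883  87.09803007]
tray tcp [22.2 11.9  5.3] ori [-180.     0.  -115.6] F [ 0.7 -0.4  0.8] t 4.85
-> [-5.8  0.2 -0.3] [-0.    0.   -0.01]
```

View pics/s5.png

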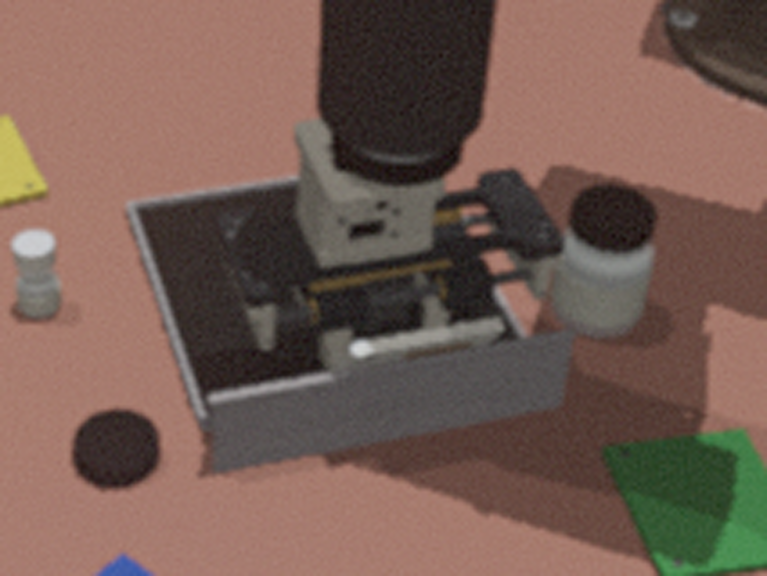

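The plate's upper edge, about (350,348) to (503,325), now stands above the wall and a bit of brown label shows. A few mm remain.

Call:
{"method": "arm_command", "body": {
  "steps": [
    {"translation":[-2,0,0],"rotation":[0,0,0],"claw":40},
    {"translation":[-4,0,0],"rotation":[0,0,0],"claw":40},
    {"translation":[-5.5,0,0],"rotation":[0,0,0],"claw":40},
    {"translation":[-7,0,0],"rotation":[0,0,0],"claw":40},
    {"translation":[-7,0,0],"rotation":[0,0,0],"claw":40}
  ]
}}

```text
clock: 5.35
tool_pos: [0.5526, 0.0596, 0.0053]
orientation: [180.0, -0.0, -115.7]
force: [-0.1, -2.0, 1.2]
opening: 0.04
gripper_force: 1.2
```

```bash
cat >> h.py <<'E'
def lean():
    p,d,W=snap("scene"); T=tray(W.reshape(-1,3))*1000;c=p.reshape(-1,3).astype(int)
    k=(T[:,0]>80)&(T[:,0]<140)&(abs(T[:,1])<90)&(T[:,2]>66)&(T[:,2]<125)
    Q=T[k];Q=Q[Q[:,2]<100]; print("above wall",len(Q),np.round(np.percentile(Q,[2,50,98],axis=0),1).tolist(), "line x(z)",np.round(np.polyfit(Q[:,2],Q[:,0],1),2), "x(y)",np.round(np.polyfit(Q[:,1],Q[:,0],1),2)) if len(Q)>5 else print(0)
    return p
E
python3 - <<'E'
from h import *
lean();go(28,12,5.7,0)
E
```

```text
above wall 315 [[80.7, -34.9, 67.7], [88.7, 7.8, 89.5], [93.7, 52.3, 95.2]] line x(z) [ 0.34 59.14] x(y) [1.000e-02 8.817e+01]
tray tcp [28.6 12.   5.3] ori [ 180.    -0.  -115.7] F [-1.8 -1.8  0.4] t 5.4
-> [ 0.6  0.  -0.4] [ 0.   -0.   -0.01]
```

The plate is home: its top is at z 95 mm, which matches a 60° lean, and the push force has started to rise. Backing off and going up.

Call:
{"method": "arm_command", "body": {
  "steps": [
    {"translation":[5,0,0],"rotation":[0,0,0],"claw":40},
    {"translation":[20,0,0],"rotation":[0,0,0],"claw":40},
    {"translation":[40,0,-5],"rotation":[0,0,0],"claw":40},
    {"translation":[50,0,-50],"rotation":[0,0,0],"claw":40},
    {"translation":[50,0,-100],"rotation":[0,0,0],"claw":40}
  ]
}}

```text
clock: 5.9
tool_pos: [0.528, 0.0118, 0.105]
orientation: [179.8, -0.2, -115.8]
force: [2.3, 1.0, 1.0]
opening: 0.0401
gripper_force: 0.0
```

Run:
```python
from h import *
p=lean();cv2.imwrite("pics/s6.png",cv2.resize(p[120:280,180:393,::-1],None,fx=3.6,fy=3.6,interpolation=2))
go(-30,8,160,0);go(135,8,160)
```

```text
above wall 315 [[80.8, -35.0, 68.2], [88.5, 7.6, 89.4], [93.4, 52.1, 94.4]] line x(z) [ 0.33 59.78] x(y) [1.000e-02 8.808e+01]
tray tcp [-21.4   9.1 114.8] ori [-179.6    0.3 -115.6] F [4.1 0.8 8. ] t 5.95
-> [  8.4  -1.4 -45.3] [-0.08  0.05 -0.01]
tray tcp [-21.4   9.1 114.8] ori [-179.6    0.3 -115.6] F [4.1 0.8 8. ] t 5.95
-> [-156.6   -1.3  -44.5] [-0.08  0.05 -0.01]
```

View pics/s6.png

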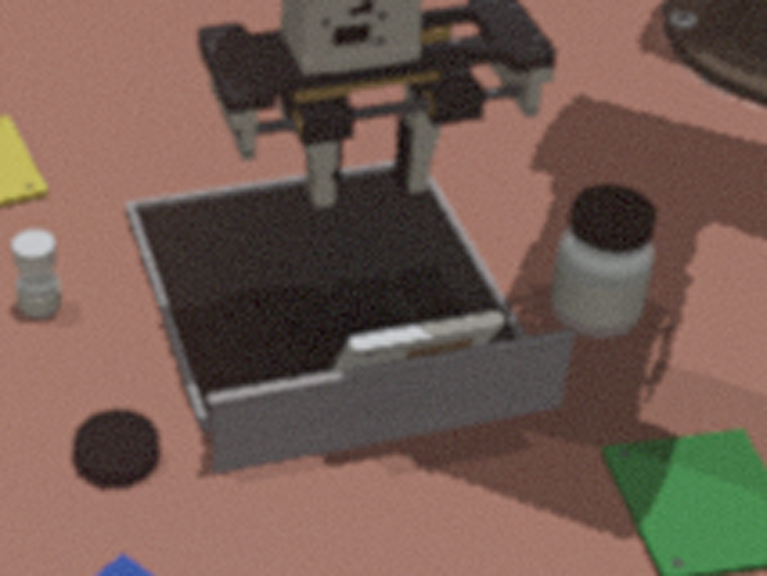

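The plate leans by itself on the wall at (345–503, 315–370), the fingers well clear. Next, over the top and behind the wall.

Call:
{"method": "arm_command", "body": {
  "steps": [
    {"translation":[0,0,-50],"rotation":[0,0,0],"claw":40},
    {"translation":[-50,0,-60],"rotation":[0,0,0],"claw":40},
    {"translation":[-100,0,-60],"rotation":[0,0,0],"claw":40},
    {"translation":[-150,0,-60],"rotation":[0,0,0],"claw":40},
    {"translation":[-157,0,-60],"rotation":[0,0,0],"claw":40}
  ]
}}

```text
clock: 6.45
tool_pos: [0.6007, 0.1588, 0.1655]
orientation: [-179.9, 0.1, -115.6]
force: [-0.4, -1.1, -0.4]
opening: 0.04
gripper_force: 0.0
```

Run:
```python
from h import *
lean();go(125,8,72)
```

```text
above wall 314 [[80.6, -35.2, 67.5], [88.9, 8.0, 89.6], [93.6, 52.2, 94.6]] line x(z) [ 0.33 60.08] x(y) [ 0.   88.21]
tray tcp [137.8  11.8 165. ] ori [-180.     0.  -115.6] F [ 0.7  0.3 -0.4] t 6.5
-> [12.8 -3.8 93. ] [-0.    0.    0.01]
```

Call:
{"method": "arm_command", "body": {
  "steps": [
    {"translation":[13,-3,40],"rotation":[0,0,0],"claw":40},
    {"translation":[13,-3,80],"rotation":[0,0,0],"claw":40},
    {"translation":[13,-3,92],"rotation":[0,0,0],"claw":40},
    {"translation":[13,-3,92],"rotation":[0,0,0],"claw":40},
    {"translation":[13,-3,92],"rotation":[0,0,0],"claw":40}
  ]
}}

```text
clock: 7.0
tool_pos: [0.5971, 0.1428, 0.075]
orientation: [-179.9, 0.1, -115.7]
force: [0.6, 0.6, -0.4]
opening: 0.04
gripper_force: 0.0
```

Call:
{"method": "arm_command", "body": {
  "steps": [
    {"translation":[-8,0,0],"rotation":[0,0,0],"claw":40},
    {"translation":[-16,0,0],"rotation":[0,0,0],"claw":40},
    {"translation":[-22,0,0],"rotation":[0,0,0],"claw":40},
    {"translation":[-28,0,0],"rotation":[0,0,0],"claw":40},
    {"translation":[-34,0,0],"rotation":[0,0,0],"claw":40}
  ]
}}

```text
clock: 7.5
tool_pos: [0.6112, 0.1746, 0.0735]
orientation: [-180.0, 0.0, -115.6]
force: [0.5, 0.0, 0.4]
opening: 0.04
gripper_force: 0.0
```

Run:
```python
from h import *
lean();go(50,8,72)
```

```text
0
tray tcp [158.4   8.7  73.4] ori [-180.     0.  -115.6] F [ 0.8 -0.1  0.6] t 7.55
-> [108.4  -0.7   1.3] [-0.  0. -0.]
```

Tool +x is the way back toward the tray, so that move went away from the wall and touched nothing. Correcting.

Call:
{"method": "arm_command", "body": {
  "steps": [
    {"translation":[30,0,1],"rotation":[0,0,0],"claw":40},
    {"translation":[44,0,1],"rotation":[0,0,0],"claw":40},
    {"translation":[50,0,1],"rotation":[0,0,0],"claw":40},
    {"translation":[56,0,1],"rotation":[0,0,0],"claw":40},
    {"translation":[62,0,1],"rotation":[0,0,0],"claw":40}
  ]
}}

```text
clock: 8.05
tool_pos: [0.5845, 0.118, 0.0726]
orientation: [-180.0, 0.0, -115.7]
force: [0.2, 1.1, 0.1]
opening: 0.0401
gripper_force: 0.1
```

Call:
{"method": "arm_command", "body": {
  "steps": [
    {"translation":[6,0,0],"rotation":[0,0,0],"claw":40},
    {"translation":[12,0,0],"rotation":[0,0,0],"claw":40},
    {"translation":[18,0,0],"rotation":[0,0,0],"claw":40},
    {"translation":[24,0,0],"rotation":[0,0,0],"claw":40},
    {"translation":[30,0,0],"rotation":[0,0,0],"claw":40}
  ]
}}

```text
clock: 8.55
tool_pos: [0.5709, 0.0905, 0.0723]
orientation: [180.0, -0.0, -115.7]
force: [0.0, 0.4, -0.3]
opening: 0.0399
gripper_force: 0.0
```

Run:
```python
from h import *
p,d,W=snap("scene");np.savez("s7",p=p,W=W);T=tray(W.reshape(-1,3))*1000
go(25,8,72)
```

```text
tray tcp [63.5  9.1 72.3] ori [ 180.    -0.  -115.7] F [-1.3 -0.6 -0.9] t 8.6
-> [38.5 -1.2  0.3] [ 0.   -0.   -0.02]
```

Call:
{"method": "arm_command", "body": {
  "steps": [
    {"translation":[6,0,0],"rotation":[0,0,0],"claw":40},
    {"translation":[12,0,0],"rotation":[0,0,0],"claw":40},
    {"translation":[18,0,0],"rotation":[0,0,0],"claw":40},
    {"translation":[26,0,0],"rotation":[0,0,0],"claw":40},
    {"translation":[36,0,0],"rotation":[0,0,0],"claw":40}
  ]
}}

```text
clock: 9.1
tool_pos: [0.5553, 0.058, 0.0723]
orientation: [-180.0, 0.0, -115.6]
force: [-0.2, -0.4, 0.4]
opening: 0.04
gripper_force: 0.0
```

Call:
{"method": "arm_command", "body": {
  "steps": [
    {"translation":[0,0,0],"rotation":[0,0,0],"claw":40},
    {"translation":[0,0,-40],"rotation":[0,0,0],"claw":40},
    {"translation":[0,0,-90],"rotation":[0,0,0],"claw":40},
    {"translation":[50,0,-120],"rotation":[0,0,0],"claw":40},
    {"translation":[100,0,-120],"rotation":[0,0,0],"claw":40}
  ]
}}

```text
clock: 9.6
tool_pos: [0.5176, -0.0247, 0.1957]
orientation: [-179.7, 0.2, -115.5]
force: [0.3, -1.1, -0.1]
opening: 0.0399
gripper_force: 0.0
```

Call:
{"method": "arm_command", "body": {
  "steps": [
    {"translation":[50,0,0],"rotation":[0,0,0],"claw":40},
    {"translation":[100,0,0],"rotation":[0,0,0],"claw":40},
    {"translation":[150,0,0],"rotation":[0,0,0],"claw":40},
    {"translation":[180,0,0],"rotation":[0,0,0],"claw":40},
    {"translation":[180,0,0],"rotation":[0,0,0],"claw":40}
  ]
}}

```text
clock: 10.1
tool_pos: [0.4356, -0.1898, 0.192]
orientation: [-180.0, -0.0, -115.9]
force: [-0.1, 0.9, -0.1]
opening: 0.04
gripper_force: 0.0
```

Run:
```python
from h import *
p,d,W=snap("scene");cv2.imwrite("pics/s8.png",cv2.resize(p[120:280,180:393,::-1],None,fx=3.6,fy=3.6,interpolation=2))
T=tray(W.reshape(-1,3))*1000;c=p.reshape(-1,3).astype(int)
k=(c[:,0]>75)&(T[:,0]>-120)&(T[:,0]<40)&(abs(T[:,1])<100)&(T[:,2]>7)&(T[:,2]<40)
Q=T[k];print(k.sum(),np.round(np.percentile(Q,[3,50,97],axis=0),1)); A=np.c_[Q[:,:2],np.ones(len(Q))];print(np.linalg.lstsq(A,Q[:,2],rcond=None)[0]);print(cv2.minAreaRect(Q[:,:2].astype(np.float32)))
go(0,0,200)
```

```text
1061 [[-63.5 -33.7   9. ]
 [-16.6   8.1  11.5]
 [ 25.5  51.5  13.8]]
[1.33667810e-03 4.62044501e-03 1.14298701e+01]
((-20.238834381103516, 9.92971420288086), (90.87840270996094, 100.82789611816406), 89.99311828613281)
tray tcp [-245.5    9.3  192. ] ori [-180.     0.  -115.8] F [-0.6  0.4  0.8] t 10.15
-> [-245.5   -8.3   -7.9] [-0.01  0.   -0.05]
```

View pics/s8.png

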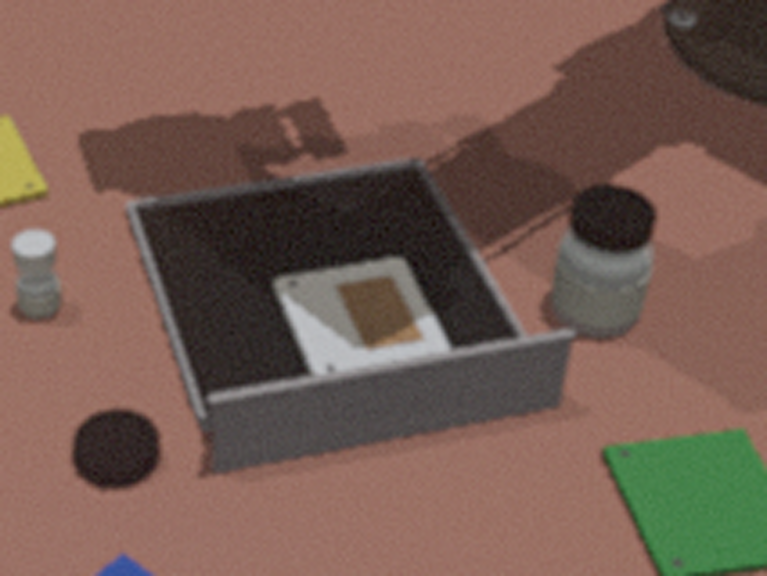

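The plate lies flat in the tray at about (360,310), its brown label up at (380,312). It measures level, about 11.4 mm at its top face, centred at tray (-20,10). The jar, vial and cap appear unmoved. Handing in.

```bash
python3 -c "
from plant import ctrl
print(ctrl.close_job())"
```

```text
the job is handed in; nothing more can be done
None
```

The job is handed in, with no verdict returned: the plate was tipped up, left leaning on the wall by itself, then toppled, and it lies flat in the tray, label side up, with the jar, vial and cap untouched, at about 10 s on the robot's clock.

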